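# Tip the tray, scoop the capacitors, weigh them

### The job

Press the tray's tab down until the tray rests on its stop, so that the three capacitor cans roll together at its low end. Then gather all three with the hand scoop, never with the gripper itself, lift them out of the tray in the scoop, and leave the loaded scoop standing level on the middle of the scale's platter with all three cans still in it. Spill no can, and leave the other things on the bench where they are.

Things in the scene. Friction and masses are not known exactly. Their poses are not given: they have to be found in the camera images.
- tray (a joint): tilt of the tray, rad: 0 level (as it starts), 0.20 with its low end fully down on the stop. The hinge is stiff: it takes about 7 to 12 N down on the tab to tip the tray, and it stays where it is left; more than about 7 N down on the high half of the floor would tip it back.
- tray_floor (a point): point on the tray's inner floor, above the hinge; x along the hinge, y towards the high end, z square out of the floor (turns with the tray). Plain open aluminium tray on a fixed grey stand; inner floor 116 mm wide (x -58 to 58), y from -130 (low end) to +145 mm; sides and high-end wall 24 mm high, 3 mm thick. The hinge axis lies along x, 10 mm below this point.
- tray_low (a point): middle of the low end of the inner floor, where the low-end wall starts (y = -130 mm in the frame of tray_floor, same axes). That wall is 44 mm high, square to the floor. Pushed home, the scoop's front edge meets its foot.
- tray_tab (a point): centre of the upper face of the pressing tab, a flat flange, 90 mm (x) by 36 mm (y), outward from the top of the low-end wall; moves with the tray (y = -151 mm, z = +44 mm in the frame of tray_floor). Pushed straight down it tips the tray; it sinks about 31 mm until the stop and drifts 8 mm outward.
- can1: one of three equal black capacitor cans, smooth cylinders 30 mm across, 76 mm long, 55 to 92 g; origin at its centre, x along its axis. They lie scattered across the tray, roll easily along it, and come to lie roughly in a row, one layer, against the low-end wall within 2 s once the tray is tipped.
- can2: one of three equal black capacitor cans, smooth cylinders 30 mm across, 76 mm long, 55 to 92 g; origin at its centre, x along its axis. They lie scattered across the tray, roll easily along it, and come to lie roughly in a row, one layer, against the low-end wall within 2 s once the tray is tipped.
- can3: one of three equal black capacitor cans, smooth cylinders 30 mm across, 76 mm long, 55 to 92 g; origin at its centre, x along its axis. They lie scattered across the tray, roll easily along it, and come to lie roughly in a row, one layer, against the low-end wall within 2 s once the tray is tipped.
- scoop_grip (a point): middle of the grip of the steel hand scoop, 85 mm above its underside; x towards the open mouth, z up. The grip is an upright black block, 14 mm thick (x), 36 mm wide (y), from 55 mm below this point to 25 mm above it, behind the back wall of the pan. The scoop weighs 180 g and starts standing level on the bench.
- platter (a point): centre of the upper face of the steel platter of the bench scale, 180 x 180 mm, 42 mm above the bench; fixed, the grey scale body below it is 200 x 210 mm; x and y along its sides. Nothing stands above the platter.
- driver: screwdriver, 190 mm long, lying on the bench beyond the tray; loose bystander
- meter: grey hand multimeter, 130 x 70 x 36 mm, lying on the bench at the back; loose bystander
- board: green circuit board, 150 x 100 x 13 mm, flat on the bench beyond the tray; loose bystander
- spool: empty grey wire spool, 60 mm across, 45 mm high, beyond the tray; loose bystander
- flux: white plastic bottle, 48 mm across, 110 mm high, beyond the tray; loose bystander
- scoop_mid (a point): middle of the scoop's flat pan, on its underside, 67 mm ahead of and 85 mm below scoop_grip; same axes. Pan floor 2 mm thick, 104 mm wide; back wall 45 mm high at x = -60; rounded rims 4 mm high at the sides; at the mouth a 30 degree lip rises from the front edge (x = +65) to a bead 5 mm high at x = +57, which keeps cans in while the scoop is about level. Three cans fit in one row.

How it is judged:
On the way, in this order (a step that is already met when the one before it is completed fails the run):
1. the tray is tipped fully and the three cans lie together in its low part (value of joint tray above 0.18 rad and y of each of can1, can2, can3 in the frame of tray_floor below -0.03 m and z of each of can1, can2, can3 in the frame of tray_floor below 0.06 m), for 0.2 s.
2. all three cans are in the scoop, lifted out of the tray (x of can1 in the frame of scoop_grip between 0.008 and 0.125 m and y of can1 in the frame of scoop_grip between -0.052 and 0.052 m and z of can1 in the frame of scoop_grip between -0.085 and -0.03 m and x of can2 in the frame of scoop_grip between 0.008 and 0.125 m and y of can2 in the frame of scoop_grip between -0.052 and 0.052 m and z of can2 in the frame of scoop_grip between -0.085 and -0.03 m and x of can3 in the frame of scoop_grip between 0.008 and 0.125 m and y of can3 in the frame of scoop_grip between -0.052 and 0.052 m and z of can3 in the frame of scoop_grip between -0.085 and -0.03 m and (z of scoop_mid in the frame of tray_floor above 0.04 m or horizontal distance between scoop_mid and tray_floor above 0.2 m)), for 0.2 s.
At the end, for the whole second after the job is handed in: All three cans lie inside the scoop's pan; the scoop stands level (within 0.07 rad) on the platter, the middle of its pan within 40 mm of the platter's centre; scoop and cans are at rest (x of can1 in the frame of scoop_grip between 0.008 and 0.125 m and y of can1 in the frame of scoop_grip between -0.052 and 0.052 m and z of can1 in the frame of scoop_grip between -0.085 and -0.03 m and x of can2 in the frame of scoop_grip between 0.008 and 0.125 m and y of can2 in the frame of scoop_grip between -0.052 and 0.052 m and z of can2 in the frame of scoop_grip between -0.085 and -0.03 m and x of can3 in the frame of scoop_grip between 0.008 and 0.125 m and y of can3 in the frame of scoop_grip between -0.052 and 0.052 m and z of can3 in the frame of scoop_grip between -0.085 and -0.03 m and horizontal distance between scoop_mid and platter below 0.04 m and z of scoop_grip in the frame of platter between 0.079 and 0.091 m and angle between scoop_grip's own z axis and vertical below 0.07 rad and linear speed of scoop below 0.02 m/s and linear speed of each of can1, can2, can3 below 0.03 m/s); the robot touches nothing.
It fails at once if the gripper's fingers press on a can (over 3 N) (contact force between the fingers and can1 above 3 N or contact force between the fingers and can2 above 3 N or contact force between the fingers and can3 above 3 N).
It fails at once if a can is spilled on the bench (height (world z) of any of can1, can2, can3 below 0.03 m).
It fails at once if another thing on the bench is moved by more than 40 mm (distance of any of driver, meter, board, spool, flux from where it was at the start of the episode above 0.04 m).
It also fails if it takes over 70 s, if anything falls off the work surface, if the arm or the gripper's body presses on something with over 40 N, if the wrist force passes 120 N, or if a joint passes its speed limit or range.

### The arm

A 6-joint arm with a two-finger parallel gripper is mounted at the origin on the work surface. World frame = base frame: x ahead of the robot, y to its left, z up, the work surface at z = 0. Lengths are in m, angles in rad, forces in N, time in s.
With the tool pointing down it reaches from about 0.375 to 0.925 m from the base axis. Payload 5.7 kg.
Tool frame: the origin (TCP) lies midway between the tips of the shut fingers; the grasp point (between the pads) lies 19 mm behind it; z points along the fingers, x is the direction in which the jaws open and shut, and the axes are right-handed (so a half turn about z gives the same grasp; the last joint's range is limited). The gripper opens to 88 mm and grips with 3 to 60 N. Pads are 20 mm wide; open, the fingers measure 115 mm over their backs; the gripper's body (75 mm by 178 mm) begins 61 mm behind the grasp point.
Start: joints at [1.151, 0.359, 1.51, -0, 1.272, -0.115], TCP at [0.18, 0.572, 0.223] pointing down, gripper open.
Joint ranges: [-2.97, 2.97], [-1.01, 2.36], [0.21, 2.38], [-0.96, 4.11], [0.2, 2.71], [-2.98, 2.98]. Speed limits (rad/s): [2.39, 2.39, 3.14, 3.14, 3.14, 3.14].

### API

Orientations are given as a unit quaternion [x, y, z, w].
In Python, from bench import move_ptp, servo_line, goto_joints, move_gripper, sleep, inverse_kinematics, capture, PlanningError, close_job, spot_in, silhouettes, current_clock, current_joint_pos, current_qvel, current_joint_torque, current_position, current_orientation, current_force, current_torque, current_finger_gap gives the robot as it stands. Calls block until the motion is done:
- move_ptp(position, orientation): joint-space move of the TCP to a pose.
- servo_line(position, orientation=None, rate=0.15, contact_N=None): straight line of the TCP; orientation=None keeps the orientation; rate is the mean speed in m/s. With contact_N (N) it stops when the force on the tool has changed by that much, and returns True; else False.
- goto_joints(angles): joint-space move.
- move_gripper(opening): finger opening in m; the grip force is fixed at half the most; returns when the fingers have stopped.
- sleep(seconds).
- inverse_kinematics(position, orientation): joint angles nearest the present ones, or None.
- capture(name): name is "scene" or "top" or "wrist"; returns a dict with "image" (400x640x3 uint8, blue, green, red), "range_z" (400x640 float32, m along the optical axis (not along the pixel's ray), 0 where there is no reading), "intrinsics" (3x3 intrinsics, pixels), "R" (3x3) and "t" (3): a world point X has camera coordinates R X + t. Camera axes: x right, y down, z forward; pixel columns grow to the right and rows downward; lengths in m; the calibration is good to about 2 mm. A picture is of the moment at which its call begins.
A pose or a line that the arm cannot do raises PlanningError and nothing moves.
- close_job(): hands the job in, once; it reports no verdict.
Trained networks look in the newest picture that a camera, given by its name, has taken for a name from the list of things; names that differ only in an ending like _2 or _b are one class to them, and where a whole thing is asked for, a point or a joint stands for the part that bears it (a point fixed in the world has none). Each returns a list of dicts, best first, with "conf" (0 to 1); they miss things now and then, are a little off and sometimes report something else, mostly with a low value. They report only what shows in the picture. A call takes as long as a camera call.
- spot_in(camera, query): "xy" ([column, row] in pixels, amid what is visible of it).
- silhouettes(camera, query): "region" (400x640 bool, what is visible of it) and "xy" ([column, row] in pixels, amid what is visible of it).
Readings, each from a call of its own:
- current_clock(): time.
- current_joint_pos(): joint angles.
- current_qvel(): joint speeds.
- current_joint_torque(): joint torques, N m.
- current_position(): TCP position.
- current_orientation(): TCP orientation.
- current_force(): force on the tool from outside, world axes, zero at the start.
- current_torque(): the same for the moment, N m.
- current_finger_gap(): finger opening in m.
Only numpy, scipy, OpenCV 4.12 (cv2) and the standard library are available. Lean on these libraries where they do the work, as an engineer would, in place of code of your own. Each camera call takes 0.05 s, during which the arm holds its last target.

## Working session

There is one attempt and no reset: what is moved stays moved. The work goes in short steps, each a Python script; the robot and the scene stay as the last script left them, time stands still between calls to the robot, and variables do not carry over. Pictures are saved under pics/ and viewed, and the job is handed in when it is done.

```bash
ls; mkdir -p pics; python3 - <<'E'
from bench import *
import cv2,numpy as np
for n in ["scene","top","wrist"]:
    c=capture(n); cv2.imwrite(f"pics/{n}0.png",c["image"]); print(n,c["intrinsics"].tolist(),(-c["R"].T@c["t"]).round(3),c["R"].round(3).tolist())
    np.savez(f"{n}0.npz",**c)
print(current_clock())
E
```

```text
pics
scene [[519.2835495527918, 0.0, 320.6244876721062], [0.0, 519.2835495527918, 192.51907481982306], [0.0, 0.0, 1.0]] [ 1.119 -0.888  1.001] [[0.863, 0.505, -0.006], [0.338, -0.586, -0.736], [-0.375, 0.634, -0.676]]
top [[456.7718862789738, 0.0, 323.54084607017194], [0.0, 456.7718862789738, 203.96333145085507], [0.0, 0.0, 1.0]] [ 0.356 -0.025  1.429] [[-0.025, -1.0, 0.006], [-0.983, 0.024, -0.183], [0.183, -0.011, -0.983]]
wrist [[348.5293962806169, 0.0, 316.36708234878745], [0.0, 348.5293962806169, 201.87613611058367], [0.0, 0.0, 1.0]] [0.108 0.594 0.384] [[0.301, 0.954, -0.003], [0.917, -0.288, 0.277], [0.264, -0.086, -0.961]]
0.15
```

View pics/scene0.png

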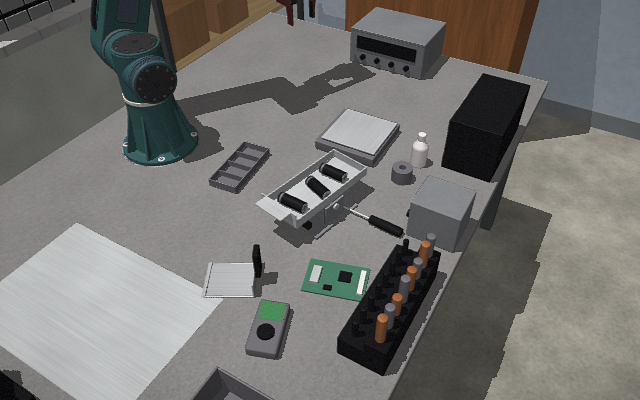

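View pics/top0.png

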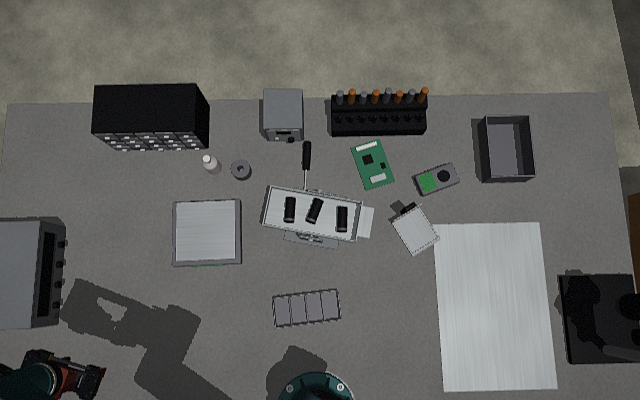

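View pics/wrist0.png

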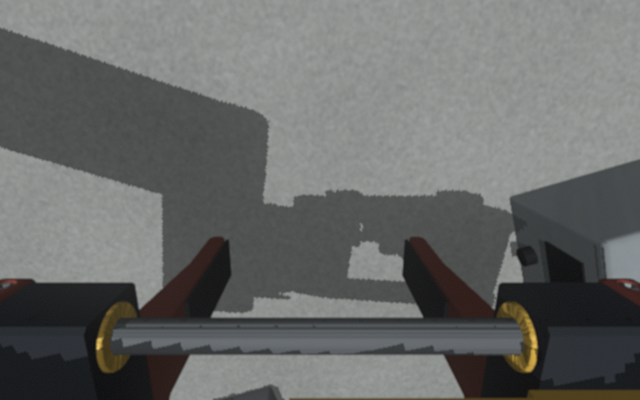

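The top view shows the tray at about (315,213), with its tab at the right end near (366,222). The scoop pan is at (415,230) with its grip at (404,208), and the platter is at (207,230). Next I'll measure them.

```bash
cat > h.py <<'E'
from bench import *
import cv2,numpy as np
from scipy.spatial.transform import Rotation as Rot
def cloud(c):
    K=c["intrinsics"];z=c["range_z"].astype(float);h,w=z.shape
    u,v=np.meshgrid(np.arange(w),np.arange(h))
    P=np.stack([(u-K[0,2])/K[0,0]*z,(v-K[1,2])/K[1,1]*z,z],-1)
    W=(P-c["t"])@c["R"]; W[z<=0]=np.nan
    return W
def proj(c,X):
    p=np.asarray(X)@c["R"].T+c["t"]; q=p@c["intrinsics"].T; return q[...,:2]/q[...,2:]
E
python3 - <<'E'
from h import *
for cam in ["top","scene"]:
    c=capture(cam); W=cloud(c); out={}
    for q in ["tray","tray_tab","can1","scoop_grip","platter","driver","board","meter","spool","flux"]:
        for d in silhouettes(cam,q)[:3]:
            m=d["region"]; P=W[m]; P=P[~np.isnan(P[:,0])]
            if len(P)==0: continue
            r=cv2.minAreaRect((P[:,:2]*1000).astype(np.float32))
            print(cam,q,round(d["conf"],2),np.round(d["xy"]),m.sum(),"med",np.median(P,0).round(3),"z5-95",np.percentile(P[:,2],[5,50,95]).round(3),"rect",np.round(r[0]),np.round(r[1]),round(r[2],1))
            if d["conf"]>.5: out[q+str(len([k for k in out if k.startswith(q)]))]=m
    np.savez(f"masks_{cam}.npz",**out)
E
```

```text
top tray 0.78 [319. 215.] 3534 med [ 0.575 -0.027  0.067] z5-95 [0.061 0.067 0.11 ] rect [583. -30.] [325. 142.] 77.6
top tray_tab 0.64 [319. 217.] 3540 med [ 0.575 -0.025  0.067] z5-95 [0.061 0.067 0.11 ] rect [586. -22.] [343. 143.] 77.6
top can1 0.72 [290. 210.] 266 med [0.592 0.06  0.093] z5-95 [0.08  0.093 0.098] rect [596.  61.] [29. 83.] 84.9
top can1 0.6 [417. 227.] 1388 med [ 0.534 -0.325  0.003] z5-95 [-0.003  0.003  0.061] rect [ 535. -325.] [138. 104.] 29.9
top can1 0.59 [320. 215.] 3519 med [ 0.575 -0.025  0.067] z5-95 [0.061 0.067 0.11 ] rect [586. -18.] [331. 142.] 77.9
top scoop_grip 0.77 [415. 228.] 1444 med [ 0.534 -0.324  0.003] z5-95 [-0.003  0.003  0.072] rect [ 537. -326.] [140. 109.] 30.7
top platter 0.84 [206. 232.] 4452 med [0.535 0.318 0.041] z5-95 [0.03  0.041 0.046] rect [538. 329.] [203. 225.] 1.0
top driver 0.69 [338. 216.] 251 med [ 0.558 -0.093  0.092] z5-95 [0.084 0.092 0.099] rect [560. -94.] [29. 75.] 85.2
top driver 0.65 [305. 154.] 230 med [0.784 0.01  0.023] z5-95 [0.007 0.023 0.03 ] rect [785.  11.] [ 27. 109.] 88.7
top board 0.68 [374. 165.] 14
[... 1418 characters left out ...]
[337. 283.] 2172 med [ 0.754 -0.203  0.004] z5-95 [-0.001  0.004  0.011] rect [ 756. -213.] [156. 141.] 18.6
scene meter 0.94 [269. 329.] 1856 med [ 0.701 -0.41   0.029] z5-95 [0.013 0.029 0.035] rect [ 691. -402.] [ 77. 131.] 20.1
scene meter 0.48 [291. 198.] 348 med [ 0.567 -0.1    0.089] z5-95 [0.073 0.089 0.095] rect [555. -94.] [30. 94.] 85.5
scene spool 0.69 [400. 169.] 464 med [0.74  0.205 0.038] z5-95 [0.003 0.038 0.047] rect [730. 249.] [ 60. 129.] 12.6
scene spool 0.22 [311. 188.] 3255 med [ 0.581 -0.018  0.07 ] z5-95 [0.061 0.07  0.108] rect [549.  24.] [397. 206.] 78.3
scene flux 0.96 [422. 154.] 475 med [0.756 0.295 0.057] z5-95 [0.008 0.057 0.108] rect [752. 301.] [48. 40.] 4.4
```

```bash
python3 - <<'E'
import cv2
a=cv2.imread("pics/top0.png")[160:290,160:450]
cv2.imwrite("pics/top0z.png",cv2.resize(a,None,fx=2.7,fy=2.7,interpolation=cv2.INTER_CUBIC))
a=cv2.imread("pics/scene0.png")[120:330,180:440]
cv2.imwrite("pics/scene0z.png",cv2.resize(a,None,fx=2.7,fy=2.7,interpolation=cv2.INTER_CUBIC))
E
```

```text
(no output)
```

View pics/top0z.png

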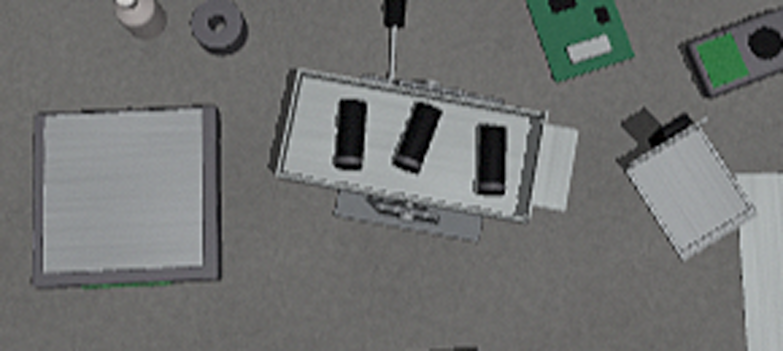

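View pics/scene0z.png

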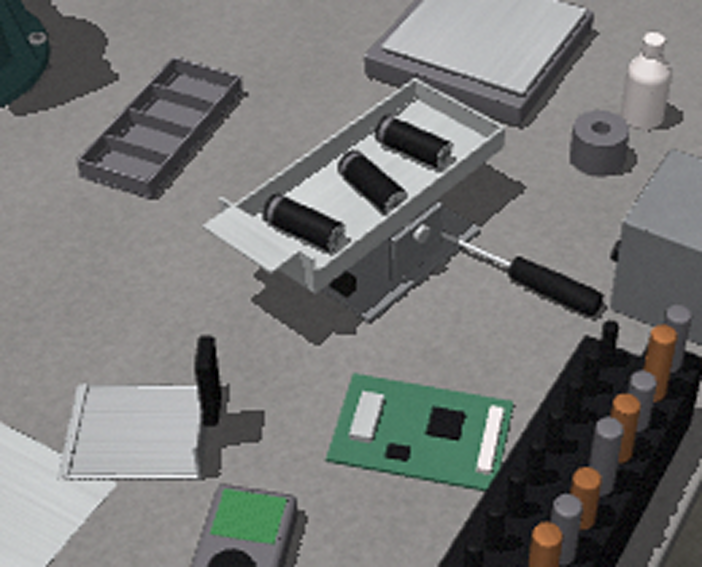

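The pictures show the tab facing world −y, the scoop mouth facing the robot and right, and the grip upright at top (404,208). Next I'll fit the tray, scoop and platter precisely from depth.

```bash
cat > fit.py <<'E'
from h import *
def fit(cam,show=True):
    c=capture(cam); W=cloud(c); 
    return c,W
def rect(P):
    r=cv2.minAreaRect((P[:,:2]*1000).astype(np.float32)); return np.round(r[0],1),np.round(r[1],1),round(r[2],2)
def box(W,lo,hi):
    m=np.all((W>lo)&(W<hi),-1); return W[m]
E
python3 - <<'E'
from fit import *
for cam in ["top","scene"]:
    c,W=fit(cam); print(cam)
    P=box(W,[.45,-.25,.04],[.72,.16,.15]); 
    print("z hist",np.histogram(P[:,2],bins=np.arange(.04,.13,.003)))
    t=P[(P[:,2]>.1)]; print("tab",rect(t),np.median(t,0).round(4), t[:,2].std())
    t=P[(P[:,2]>.075)&(np.abs(P[:,2]-.087)<.005)]; 
    f=P[np.abs(P[:,2]-.064)<.006]; print("floor",rect(f),f.mean(0).round(3),np.median(f[:,2]))
    a=P[P[:,2]>.06]; print("all",rect(a))
    s=box(W,[.4,-.45,-.004],[.65,-.2,.13])
    g=s[s[:,2]>.055]; print("grip",rect(g),g[:,:].mean(0).round(4),g[:,2].max(), len(g))
    g=g[g[:,2]>.104]; 
    if len(g)>3:print("griptop",rect(g),g.mean(0).round(4),len(g))
    m=np.load(f"masks_{cam}.npz"); M=m["scoop_grip0"]; S=W[M]; print("pan",rect(S[(S[:,2]<.02)]))
    p=box(W,[.4,.2,.037],[.68,.46,.06]); print("plat",rect(p),np.median(p,0))
E
```

```text
top
z hist (array([   3,    2,    3,    2,    6,   20,  164,  716, 1076,  649,  174,
         56,   31,   54,   98,  157,  290,  267,  197,   59,    6,   54,
        131,  167,   63,    7,    0,    0,    0]), array([0.04 , 0.043, 0.046, 0.049, 0.052, 0.055, 0.058, 0.061, 0.064,
       0.067, 0.07 , 0.073, 0.076, 0.079, 0.082, 0.085, 0.088, 0.091,
       0.094, 0.097, 0.1  , 0.103, 0.106, 0.109, 0.112, 0.115, 0.118,
       0.121, 0.124, 0.127]))
tab (array([547.8, -62.4]), array([115.7, 247.8]), 2.87) [ 0.5476 -0.1583  0.1093] 0.0028850600012102438
floor (array([580.3,  -5.8]), array([275.6, 161.1]), 77.93) [ 0.58  -0.004  0.065] 0.06512080491549856
all (array([575.9, -22.9]), array([317.4, 159.7]), 77.92)
grip (array([ 590.5, -293.2]), array([14.1, 37. ]), 29.77) [ 0.5881 -0.2907  0.1003] 0.11617076874927129 84
griptop (array([ 591. , -294.1]), array([14. , 34.9]), 30.22) [ 0.5904 -0.2932  0.1094] 58
pan (array([ 531.8, -327.1]), array([130. , 107.1]), 30.27)
plat (array([538.3, 321. ]), array([191.9, 205.6]), 1.58) [0.54091622 0.32272554 0.04206886]
scene
z hist (array([ 11,  16,   
[... 305 characters left out ...]
097, 0.1  , 0.103, 0.106, 0.109, 0.112, 0.115, 0.118,
       0.121, 0.124, 0.127]))
tab (array([ 549.4, -156.8]), array([ 42.6, 122.1]), 77.33) [ 0.5511 -0.1566  0.1076] 0.002017632092103479
floor (array([589.6,  -5.9]), array([283.8, 143. ]), 78.25) [0.586 0.009 0.065] 0.0644612232145452
all (array([585.2, -21.9]), array([321.9, 145.1]), 77.89)
grip (array([ 593.1, -293.2]), array([14.4, 38.1]), 29.39) [ 0.5975 -0.2981  0.0909] 0.11417978658035184 194
griptop (array([ 592.9, -293.2]), array([13.7, 35.4]), 31.91) [ 0.5939 -0.2939  0.1083] 72
pan (array([ 519.5, -296.5]), array([135.3, 175.6]), 29.81)
plat (array([544.1, 319.6]), array([181.8, 198.2]), 1.92) [0.54749195 0.31752685 0.04112106]
```

```bash
cat > geo.py <<'E'
from fit import *
YAW=np.radians(77.9)
def d_(y=YAW): return np.array([np.cos(y),np.sin(y),0])
FLOOR=np.array([.581,-.009,.0648])
def trayR(t,yaw=YAW):
    d=d_(yaw); z=np.array([0,0,1.]); x=np.cross(d,z)
    n=np.cos(t)*z-np.sin(t)*d; y=np.cross(n,x); return np.stack([x,y,n],1)
def tray_pose(t,F0=FLOOR,yaw=YAW):
    R=trayR(t,yaw); h=F0-[0,0,.01]; return h+R@np.array([0,0,.01]),R
def tq(x,z=(0,0,-1)):
    z=np.array(z,float);z/=np.linalg.norm(z);x=np.array(x,float);x-=z*(x@z);x/=np.linalg.norm(x)
    return Rot.from_matrix(np.stack([x,np.cross(z,x),z],1)).as_quat()
# scoop pose (grip point, R with x mouth,z up) -> tool pose ; flip = tool x opposite
def tool_for(grip,Rs,flip=1,gdz=0.0):
    z=-Rs[:,2]; return grip+z*(.019+gdz), tq(flip*Rs[:,0],z)
def scoopR(mouth_h,down):  # mouth horizontal unit dir, nose-down angle
    u=np.array([0,0,1.]); m=np.asarray(mouth_h)/np.linalg.norm(mouth_h)
    x=np.cos(down)*m-np.sin(down)*u; z=np.cos(down)*u+np.sin(down)*m
    return np.stack([x,np.cross(z,x),z],1)
E
python3 - <<'E'
from geo import *
for cam in ["top","scene"]:
    c,W=fit(cam); P=box(W,[.45,-.25,.04],[.72,.16,.15]); p=(P-FLOOR)@trayR(0)
    t=p[(p[:,2]>.037)&(p[:,1]<-.12)]; print("tab n",len(t),np.percentile(t,[1,3,50,97,99],axis=0).round(4).tolist())
    f=p[(abs(p[:,2])<.008)&(abs(p[:,0])<.045)&(p[:,1]>-.12)&(p[:,1]<.14)]
    A=np.c_[f[:,:2],np.ones(len(f))];print("floor plane",np.linalg.lstsq(A,f[:,2],rcond=None)[0])
    r=p[(p[:,2]>.015)&(p[:,2]<.03)&(abs(p[:,0])>.05)&(abs(p[:,0])<.075)&(p[:,1]>-.12)&(p[:,1]<.14)]
    for s in (1,-1):
        q=r[r[:,0]*s>0]; 
        if len(q)>9: print("rim",s,len(q),np.polyfit(q[:,1],q[:,0],1))
    e=p[(p[:,2]>.015)&(p[:,2]<.03)&(abs(p[:,0])<.04)&(p[:,1]>.13)]; print("hi wall y",np.median(e[:,1]) if len(e) else None)
    pl=box(W,[.4,.2,.0385],[.68,.46,.06]); print(np.percentile(pl,[2,50,98],axis=0).round(3).tolist())
poses={}
m=np.array([-.867,-.498,0]);
g=np.array([.592,-.2935,.085])
poses['tab']=None
for fl in (1,-1):
    for nm,(grip,Rs) in dict(grasp=(g,scoopR(m,0)),up=(g+[0,0,.15],scoopR(m,0)),
      enter=(lambda T:(T[0]+T[1]@[0,.12,.085+.06],scoopR(-d_(),.23)))(tray_pose(.2)),
      home=(lambda T:(T[0]+T[1]@[0,.002,.085],scoopR(-d_(),.2)))(tray_pose(.2)),
      place=(np.array([.543,.32,.042+.085])+.067*d_(),scoopR(-d_(),0)),
      placeup=(np.array([.543,.32,.142+.085])+.067*d_(),scoopR(-d_(),0))).items():
        print(fl,nm,inverse_kinematics(*tool_for(grip,Rs,fl)))
E
```

```text
tab n 423 [[-0.0514, -0.1731, 0.0387], [-0.0449, -0.1722, 0.0396], [-0.0016, -0.1534, 0.0445], [0.0426, -0.1352, 0.0497], [0.0464, -0.1346, 0.0502]]
floor plane [0.00198248 0.00033013 0.00042692]
rim 1 132 [-0.00444935  0.05752585]
rim -1 120 [-0.00473079 -0.06137219]
hi wall y 0.1413672269144806
[[0.457, 0.235, 0.039], [0.542, 0.322, 0.042], [0.63, 0.409, 0.048]]
tab n 460 [[-0.0546, -0.1719, 0.0377], [-0.0465, -0.1712, 0.0385], [0.0022, -0.1513, 0.0429], [0.0464, -0.1331, 0.0461], [0.0548, -0.1322, 0.0469]]
floor plane [ 0.01394982  0.00118057 -0.00047691]
rim 1 224 [-0.00471494  0.05905059]
rim -1 227 [-0.00368491 -0.05977229]
hi wall y 0.14250597602885912
[[0.459, 0.236, 0.039], [0.549, 0.317, 0.041], [0.632, 0.409, 0.046]]
1 grasp [-5.64726990e-01  6.02749621e-01  1.51893934e+00 -4.44089210e-16
  1.01990369e+00  2.05548658e+00]
1 up [-5.64726990e-01  4.51286732e-01  1.37740327e+00 -4.44089210e-16
  1.31290265e+00  2.05548658e+00]
1 enter [-0.12707902  0.35221073  1.57580211  0.24580504  1.20424021  1.56749149]
1 home [-0.29001779  0.42596343  1.68611811  0.22943316  1.05691779  1.37606593]
1 place [ 5.03497800e-01  5.75320632e-01  1.44620364e+00 -4.44089210e-16
  1.12006838e+00  2.28547897e+00]
1 placeup [ 5.03497800e-01  4.81645496e-01  1.34616610e+00 -4.44089210e-16
  1.31378106e+00  2.28547897e+00]
-1 grasp [-5.64726990e-01  6.02749621e-01  1.51893934e+00 -4.44089210e-16
  1.01990369e+00 -1.08610607e+00]
-1 up [-5.64726990e-01  4.51286732e-01  1.37740327e+00 -4.44089210e-16
  1.31290265e+00 -1.08610607e+00]
-1 enter [-0.12707902  0.35221073  1.57580211  0.24580504  1.20424021 -1.57410116]
-1 home [-0.29001779  0.42596343  1.68611811  0.22943316  1.05691779 -1.76552672]
-1 place [ 5.03497800e-01  5.75320632e-01  1.44620364e+00 -4.44089210e-16
  1.12006838e+00 -8.56113687e-01]
-1 placeup [ 5.03497800e-01  4.81645496e-01  1.34616610e+00 -4.44089210e-16
  1.31378106e+00 -8.56113687e-01]
```

Both grip choices can reach every pose. Updating the tray estimate and pressing the tab.

```bash
sed -i 's/radians(77.9)/radians(78.15)/; s/\[.581,-.009,.0648\]/[.5796,-.0107,.0648]/' geo.py; python3 - <<'E'
from geo import *
d=d_(); T0=tray_pose(0); tab=T0[0]+T0[1]@[0,-.155,.044]
q=tq(T0[1][:,0]); q2=tq(-T0[1][:,0])
best=None
for k in (q,q2):
    j=inverse_kinematics(tab+[0,0,.08],k); print(j)
    if j is not None and (best is None or abs(j[5])<abs(best[0][5])): best=(j,k)
q=best[1]
move_gripper(0.0)
move_ptp(tab+[0,0,.1],q)
servo_line(tab+[0,0,.012],q,rate=.12)
f0=current_force()
print("hit",servo_line(tab+[0,0,-.045],q,rate=.03,contact_N=20))
print(current_position(),tab,current_force()-f0,current_clock())
E
```

```text
[-4.09102334e-01  3.50793363e-01  1.61451905e+00 -4.44089210e-16
  1.17628024e+00 -2.02280817e-01]
[-4.09102334e-01  3.50793363e-01  1.61451905e+00 -4.44089210e-16
  1.17628024e+00  2.93931184e+00]
hit True
[ 0.54923    -0.16500765  0.08034177] [ 0.54777072 -0.16239673  0.1088    ] [-1.63006751  0.18043126  8.49265017] 7.875
```

```bash
python3 - <<'E'
from geo import *
p=np.array(current_position()); 
print("hit",servo_line([.5477,-.1624,p[2]-.008],rate=.02,contact_N=22), current_position(),current_force())
c=capture("scene");cv2.imwrite("pics/s1.png",cv2.resize(c["image"][100:330,180:440],None,fx=2.5,fy=2.5))
W=cloud(c)
P=box(W,[.45,-.2,.02],[.72,.16,.15]); p=(P-(FLOOR-[0,0,.01]))@trayR(0)
f=p[(abs(p[:,0])<.045)&(p[:,1]>.02)&(p[:,1]<.13)]; 
# robust line fit
from numpy import polyfit
k=np.ones(len(f),bool)
for _ in range(6):
    a=polyfit(f[k,1],f[k,2],1); k=abs(f[:,2]-np.polyval(a,f[:,1]))<.005
print("tilt",np.arctan(a[0]),a,k.sum())
E
```

```text
hit True [ 0.54920647 -0.16500613  0.0803292 ] [-0.98988978 -0.42628615  8.67587044]
tilt 0.198510052778782 [0.20115933 0.0095669 ] 933
```

View pics/s1.png

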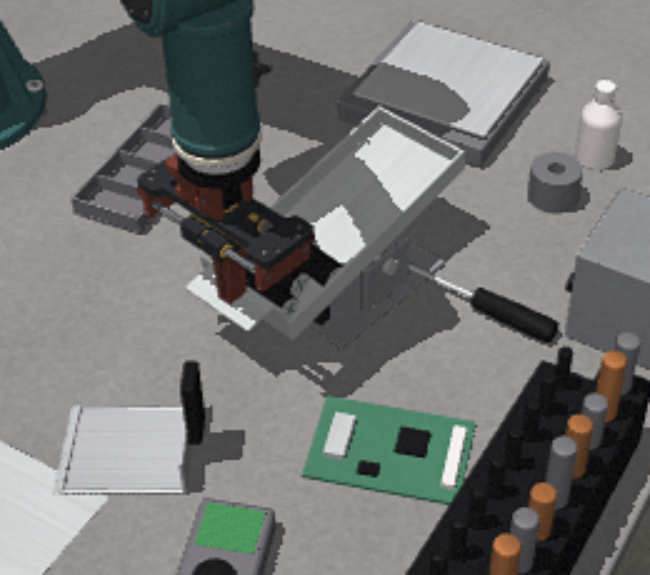

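The tray is tipped to about 0.199 rad, so it is on its stop, and the cans have rolled to the low end. Retreating, checking the cans, then grasping the scoop.

```bash
python3 - <<'E'
from geo import *
p=np.array(current_position()); servo_line(p+[0,0,.1],rate=.2)
m=np.array([-np.cos(np.radians(30)),-np.sin(np.radians(30)),0]); g=np.array([.592,-.2935,.083])
pos,q=tool_for(g,scoopR(m,0),-1)
move_ptp(pos+[0,0,.13],q); move_gripper(.06)
c=capture("top");cv2.imwrite("pics/t2.png",cv2.resize(c["image"][150:280,240:450],None,fx=3,fy=3,interpolation=cv2.INTER_CUBIC))
np.savez("top2.npz",**c)
c=capture("scene");np.savez("scene2.npz",**c);cv2.imwrite("pics/s2.png",cv2.resize(c["image"][120:330,180:440],None,fx=2.7,fy=2.7,interpolation=cv2.INTER_CUBIC))
c=capture("wrist");cv2.imwrite("pics/w2.png",c["image"]);np.savez("wrist2.npz",**c)
print(current_clock())
E
```

```text
10.85
```

View pics/t2.png

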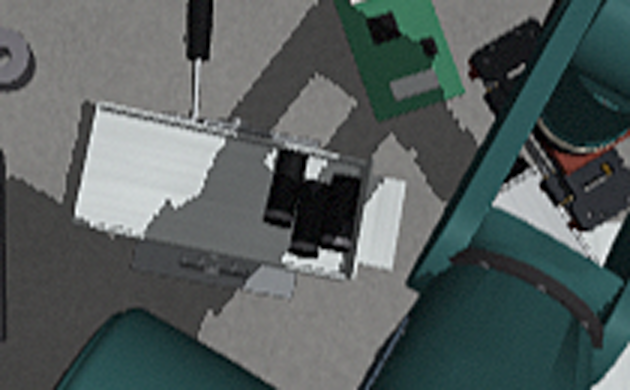

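View pics/w2.png

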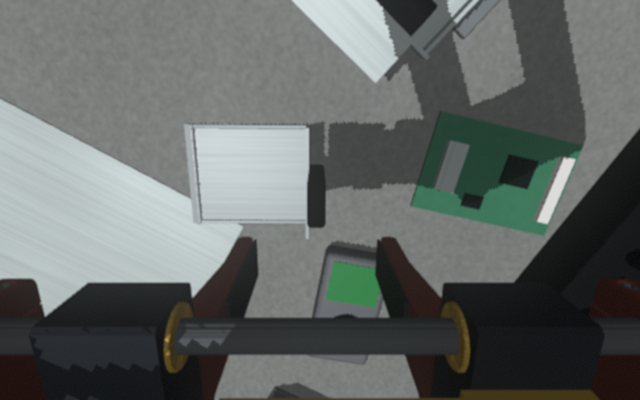

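View pics/s2.png

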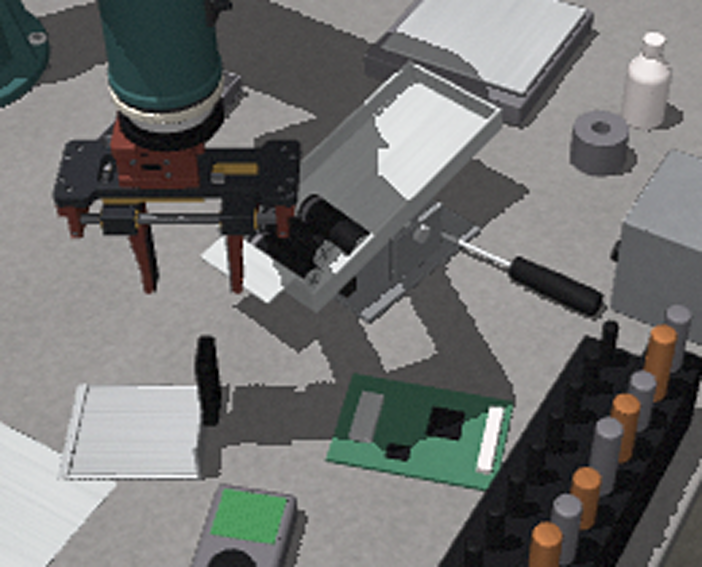

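Pictures show the three cans in one row at the low end (top zoom at about (290,190), (310,215), (340,210)), the middle one shifted towards the robot. The scoop grip at wrist (317,195) is centred between the fingers. Grasping now.

```bash
python3 - <<'E'
from geo import *
m=np.array([-np.cos(np.radians(30)),-np.sin(np.radians(30)),0]); g=np.array([.592,-.2935,.083])
pos,q=tool_for(g,scoopR(m,0),-1)
servo_line(pos,q,rate=.12); f0=current_force(); move_gripper(0.0)
print(current_finger_gap(),current_force()-f0)
servo_line(pos+[0,0,.14],q,rate=.1); print(current_finger_gap(),current_force()-f0,current_clock())
c=capture("scene");cv2.imwrite("pics/s3.png",cv2.resize(c["image"][120:330,180:440],None,fx=2.7,fy=2.7,interpolation=cv2.INTER_CUBIC))
np.savez("scene3.npz",**c)
# cans
for f in ("top2.npz","scene2.npz"):
    c=dict(np.load(f)); W=cloud(c); F,R=tray_pose(.1985); p=(W-F)@R; im=c["image"].mean(-1)
    k=(abs(p[...,0])<.057)&(p[...,1]>-.128)&(p[...,1]<.0)&(p[...,2]>.02)&(p[...,2]<.06)&(im<70)
    v=p[k]; 
    for y in np.arange(-.13,-.02,.01):
        s=v[(v[:,1]>=y)&(v[:,1]<y+.01)]
        if len(s)>5: print(f,round(y,3),len(s),np.percentile(s[:,0],[2,98]).round(3),np.percentile(s[:,2],[50,97]).round(3))
    k=(abs(p[...,0])<.05)&(p[...,1]>-.02)&(p[...,1]<.13)&(abs(p[...,2])<.01); print("floor z",np.median(p[k][:,2]),np.polyfit(p[k][:,1],p[k][:,2],1))
    r=p[(p[...,2]>.014)&(p[...,2]<.03)&(abs(p[...,0])>.05)&(abs(p[...,0])<.075)&(p[...,1]>-.02)&(p[...,1]<.14)]
    for s in (1,-1):
        u=r[r[:,0]*s>0]; print("rim",s,len(u),np.polyfit(u[:,1],u[:,0],1), np.median(u[:,0]))
E
```

```text
0.013512641092141993 [-0.84157293 -0.75098411  0.25997259]
0.01399361871892589 [-0.15091255  0.22882776 -1.92882835] 14.4083
top2.npz -0.13 48 [-0.031  0.039] [0.028 0.035]
top2.npz -0.12 76 [-0.034  0.039] [0.03  0.035]
top2.npz -0.11 75 [-0.033  0.037] [0.025 0.032]
top2.npz -0.1 65 [-0.045  0.025] [0.028 0.035]
top2.npz -0.09 87 [-0.046  0.027] [0.03  0.035]
top2.npz -0.08 76 [-0.045  0.044] [0.025 0.032]
top2.npz -0.07 67 [-0.019  0.052] [0.028 0.034]
top2.npz -0.06 78 [-0.02   0.049] [0.03  0.036]
top2.npz -0.05 77 [-0.02   0.051] [0.026 0.033]
floor z 0.0010953955582823477 [0.00204168 0.0009811 ]
rim 1 89 [-5.45080055e-05  5.84320448e-02] 0.05809176545586092
rim -1 74 [ 0.00109552 -0.06051093] -0.060490304792461404
scene2.npz -0.13 31 [-0.032  0.043] [0.028 0.031]
scene2.npz -0.12 79 [-0.032  0.041] [0.028 0.032]
scene2.npz -0.11 50 [-0.031  0.042] [0.025 0.031]
scene2.npz -0.1 59 [-0.035  0.031] [0.024 0.03 ]
scene2.npz -0.09 63 [-0.044  0.03 ] [0.028 0.033]
scene2.npz -0.08 31 [-0.017  0.044] [0.025 0.03 ]
scene2.npz -0.07 104 [-0.018  0.055] [0.025 0.031]
scene2.npz -0.06 86 [-0.019  0.054] [0.029 0.032]
scene2.npz -0.05 47 [-0.018  0.054] [0.027 0.029]
floor z -0.0006313641136100466 [ 0.00313494 -0.00078533]
rim 1 147 [-0.0050733   0.06026515] 0.06013374761522897
rim -1 148 [-0.00243352 -0.05866383] -0.05879410019560073
```

View pics/s3.png

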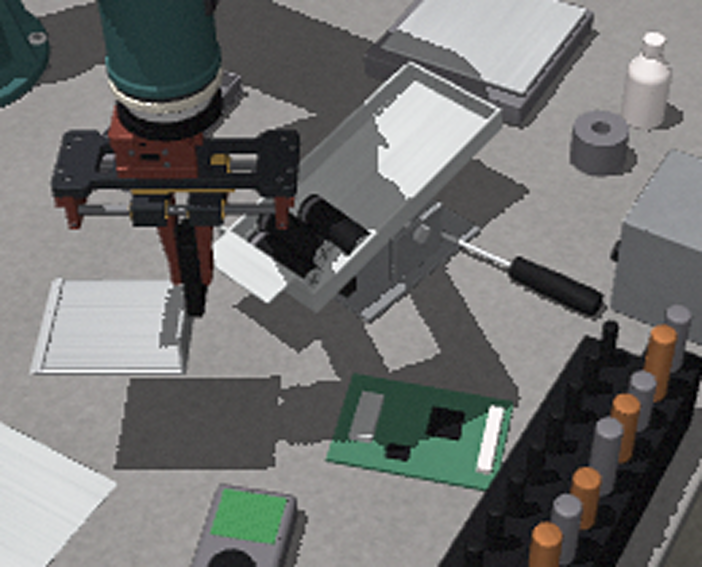

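```bash
python3 - <<'E'
from geo import *
tp=np.array(current_position()); RT=Rot.from_quat(current_orientation()).as_matrix()
Rs=np.stack([-RT[:,0],-np.cross(RT[:,2],-RT[:,0]),-RT[:,2]],1); print(np.linalg.det(Rs))
grip=tp-RT[:,2]*.021
for cam in ["scene"]:
    c=capture(cam); W=cloud(c); p=(W-grip)@Rs
    k=p[(p[...,0]>.012)&(p[...,0]<.12)&(abs(p[...,1])<.045)&(abs(p[...,2]+.084)<.012)]
    A=np.c_[k[:,:2],np.ones(len(k))]; print(cam,len(k),"plane",np.linalg.lstsq(A,k[:,2],rcond=None)[0].round(4),np.median(k[:,2]))
    k=p[(p[...,0]>-.02)&(p[...,0]<.16)&(abs(p[...,1])<.08)&(abs(p[...,2]+.082)<.015)]
    print(np.percentile(k,[1,99],axis=0).round(4).tolist())
    print(cv2.minAreaRect((k[:,:2]*1000).astype(np.float32)))
print(current_clock())
E
```

```text
0.9999999999999999
scene 1390 plane [-0.0011 -0.0003 -0.084 ] -0.08408888230819064
[[0.006, -0.0533, -0.0877], [0.1299, 0.0508, -0.0765]]
((68.66901397705078, -2.3392295837402344), (111.01715087890625, 126.9280776977539), 89.97677612304688)
14.5083
```

The scoop sits level in the hand, within 0.001 rad. Next I'll bring it nose-down over the tipped tray and touch its front edge down at tray y of about −12 mm.

```bash
cat >> geo.py <<'E'
def pose_edge(e,down,gdz=.002):
    F,R=tray_pose(.1985); Rs=scoopR(-d_(),down); grip=F+R@np.array(e)-Rs@np.array([.132,0,-.085]); return tool_for(grip,Rs,-1,gdz)
def edge_now(gdz=.002):
    F,R=tray_pose(.1985); tp=np.array(current_position()); RT=Rot.from_quat(current_orientation()).as_matrix()
    Rs=np.stack([-RT[:,0],np.cross(-RT[:,2],-RT[:,0]),-RT[:,2]],1)
    return R.T@(tp-RT[:,2]*(.019+gdz)+Rs@np.array([.132,0,-.085])-F)
E
python3 - <<'E'
from geo import *
X=.0015
move_ptp(*pose_edge([X,-.012,.09],.23))
servo_line(*pose_edge([X,-.012,.012],.23),rate=.08); sleep(.2)
f0=current_force(); print(f0,edge_now())
print("hit",servo_line(*pose_edge([X,-.012,-.006],.23),rate=.015,contact_N=2.5))
print(edge_now(),current_force()-f0,current_clock())
c=capture("scene");cv2.imwrite("pics/s4.png",cv2.resize(c["image"][120:330,180:440],None,fx=2.7,fy=2.7,interpolation=cv2.INTER_CUBIC))
c=capture("top");cv2.imwrite("pics/t4.png",cv2.resize(c["image"][150:280,240:450],None,fx=3,fy=3,interpolation=cv2.INTER_CUBIC))
E
```

```text
[ 0.22785354  0.19486657 -1.58719501] [ 0.00195074 -0.01193805  0.01253294]
hit True
[ 0.00157433 -0.01207763 -0.0001673 ] [-1.66787352 -0.51649339  7.1716426 ] 17.9917
```

View pics/s4.png

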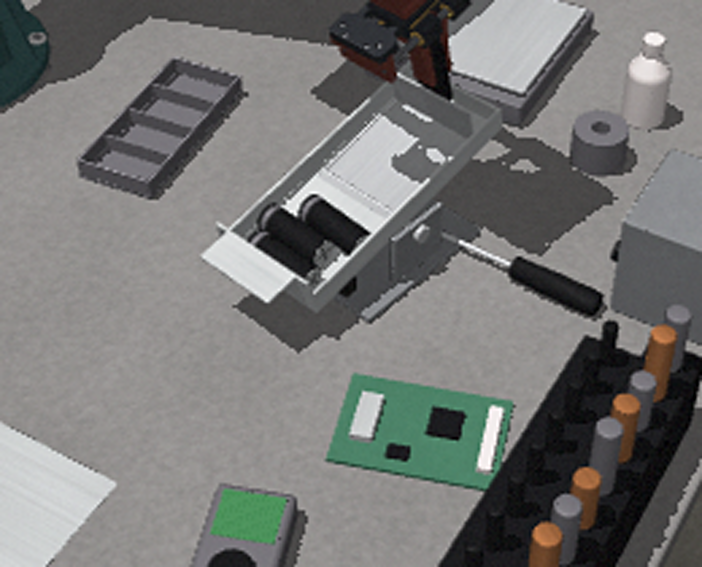

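View pics/t4.png

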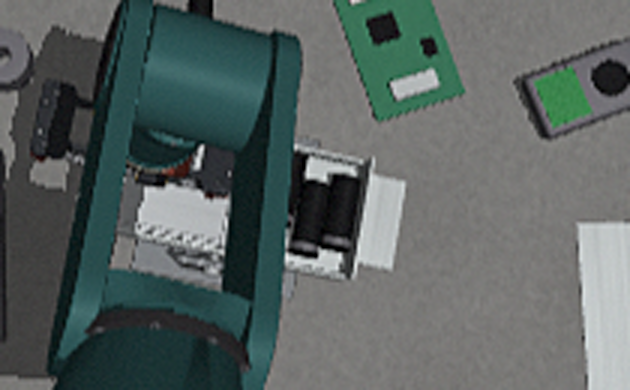

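The edge touched down at z ≈ 0, matching the model, and it is clear of the cans and between the side walls. Pushing in along the floor.

```bash
python3 - <<'E'
from geo import *
X=.0015
for y in (-.045,-.075,-.105,-.129):
    h=servo_line(*pose_edge([X,y,0.0003],.225),rate=.05,contact_N=30)
    print(y,h,edge_now().round(4),np.round(current_force(),1),round(current_finger_gap(),4),current_clock())
    if h: break
c=capture("scene");cv2.imwrite("pics/s5.png",cv2.resize(c["image"][120:330,180:440],None,fx=2.7,fy=2.7,interpolation=cv2.INTER_CUBIC))
c=capture("wrist");cv2.imwrite("pics/w5.png",c["image"])
E
```

```text
-0.045 False [ 0.0012 -0.0454  0.0001] [-0.3 -1.1 -0.4] 0.014 18.8917
-0.075 False [ 0.0013 -0.0752  0.0001] [-0.6  0.2 -1.9] 0.014 19.6417
-0.105 False [ 0.0015 -0.1052  0.0004] [ 0.3  0.2 -3.5] 0.0138 20.3917
-0.129 False [ 0.0015 -0.1295  0.0003] [-0.1 -0.1 -4. ] 0.0139 21.025
```

View pics/s5.png

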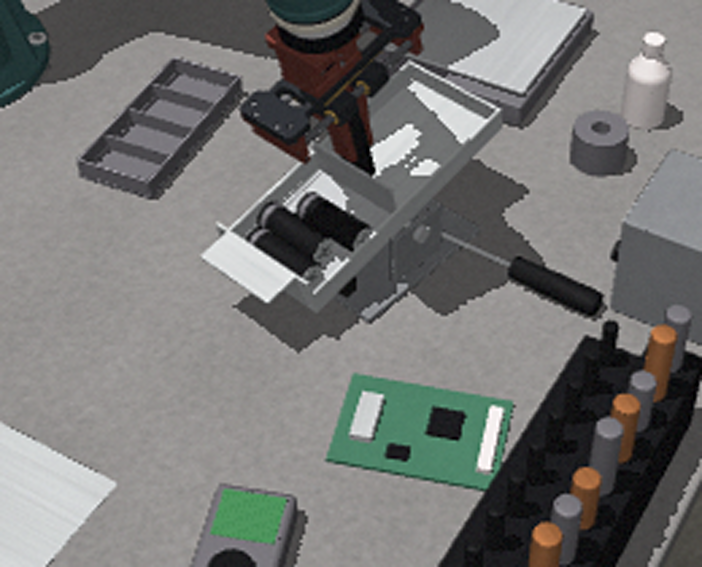

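View pics/w5.png

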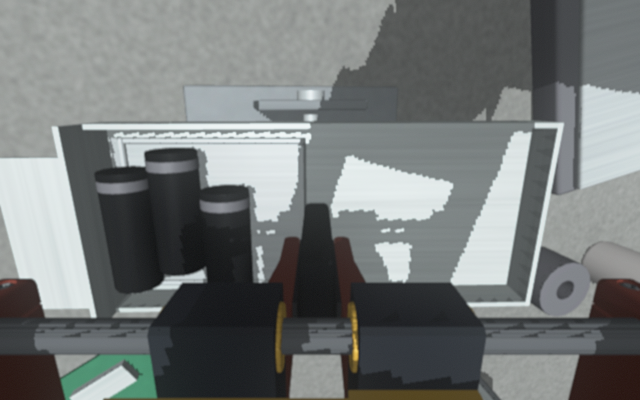

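All three cans lie behind the scoop's front bead (wrist view x≈125–230). The tool force has dropped about 2.4 N, which matches three cans. Now I'll lift slightly, pitch the mouth up, and raise it out.

```bash
python3 - <<'E'
from geo import *
F,R=tray_pose(.1985); X=.0015
servo_line(*pose_edge([X,-.125,.008],.225),rate=.03)
# pivot: rear bottom edge of scoop (x=.005 in grip frame, z=-.085)
Rs=scoopR(-d_(),.225); e=F+R@np.array([X,-.125,.008]); grip=e-Rs@np.array([.132,0,-.085]); piv=grip+Rs@np.array([.005,0,-.085])
def pp(down,dz=0):
    Q=scoopR(-d_(),down); return tool_for(piv+[0,0,dz]-Q@np.array([.005,0,-.085]),Q,-1,.002)
for dn,dz in ((.15,.008),(.08,.014),(.02,.02),(-.05,.025)):
    servo_line(*pp(dn,dz),rate=.04)
print(np.round(current_force(),1),edge_now())
servo_line(*pp(-.05,.12),rate=.08); sleep(.3)
print(np.round(current_force(),1),round(current_finger_gap(),4),current_clock())
c=capture("scene");cv2.imwrite("pics/s6.png",cv2.resize(c["image"][60:330,180:440],None,fx=2.2,fy=2.2,interpolation=cv2.INTER_CUBIC))
c=capture("wrist");cv2.imwrite("pics/w6.png",c["image"])
E
```

```text
[ 0.4  0.2 -4. ] [ 0.00155024 -0.1159648   0.06646335]
[ 0.5  0.2 -3.9] 0.0141 24.5667
```

View pics/s6.png

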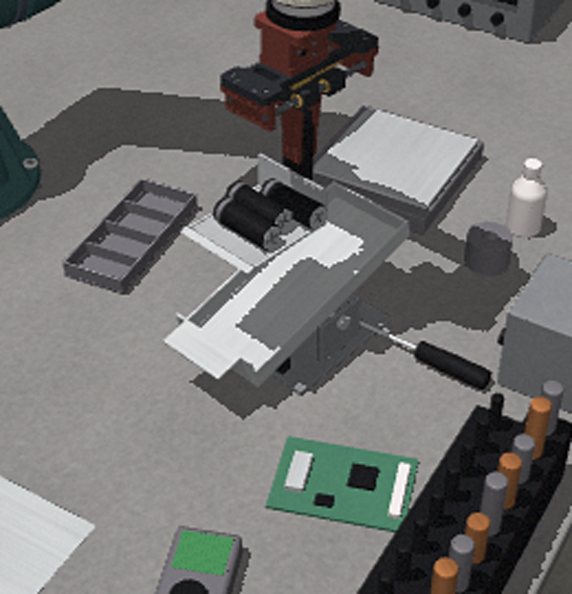

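View pics/w6.png

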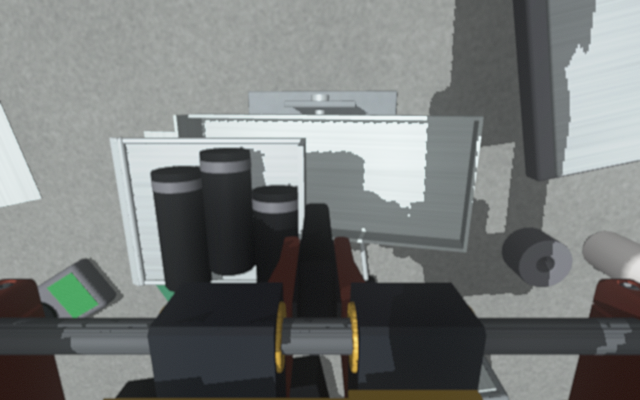

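All three cans are in the lifted scoop, against its back wall. Carrying it to the scale.

```bash
python3 - <<'E'
from geo import *
C=np.array([.5445,.3215,.042])
def at(z,down):
    Rs=scoopR(-d_(),down); return tool_for(C+[0,0,z]-Rs@np.array([.067,0,-.085]),Rs,-1,.002)
servo_line(*at(.13,-.05),rate=.12); sleep(.2)
servo_line(*at(.035,-.05),rate=.08)
servo_line(*at(.012,0),rate=.02); sleep(.4)
f0=np.array(current_force()); print(f0)
print("hit",servo_line(*at(-.004,0),rate=.01,contact_N=2.0))
print(np.array(current_position())-at(0,0)[0],np.array(current_force())-f0,current_clock())
c=capture("wrist");cv2.imwrite("pics/w7.png",c["image"])
c=capture("scene");cv2.imwrite("pics/s7.png",cv2.resize(c["image"][60:240,270:450],None,fx=3,fy=3,interpolation=cv2.INTER_CUBIC))
E
```

```text
[-0.17844404  0.00884969 -3.81586269]
hit True
[ 3.49544785e-05  4.82699269e-05 -1.26073992e-05] [-0.13783919 -0.37694001 10.249876  ] 32.3167
```

View pics/s7.png

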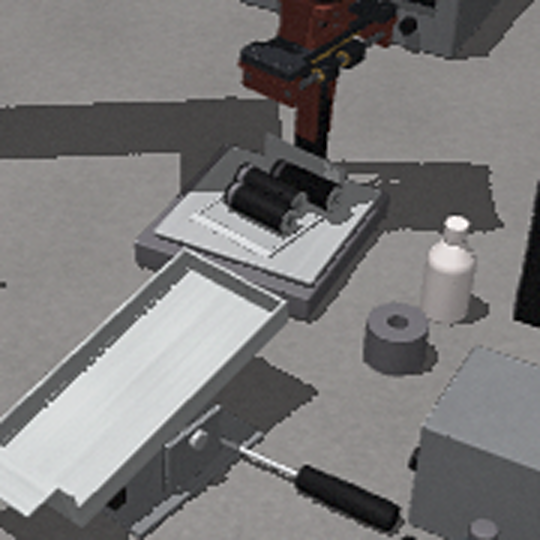

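View pics/w7.png

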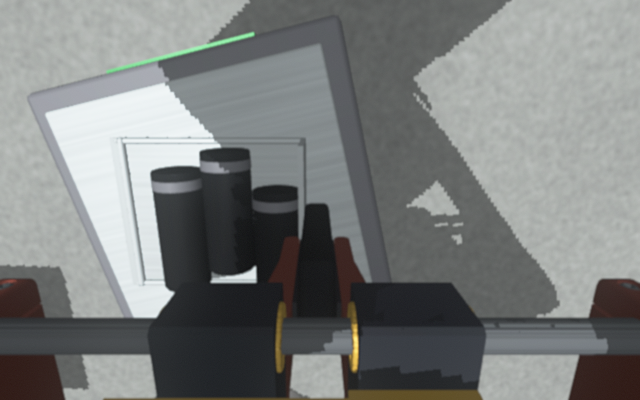

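The scoop rests on the platter and is loaded. Releasing, retreating straight up, and checking.

```bash
python3 - <<'E'
from geo import *
p=np.array(current_position()); servo_line(p+[0,0,.0005],rate=.01)
move_gripper(.045); servo_line(p+[0,0,.2],rate=.12); 
q=np.array(current_position()); servo_line(q+[-.15,-.1,.05],rate=.2) if False else None
sleep(.5); C=np.array([.5445,.3215,.042])
grip=C+.067*d_()+[0,0,.085]; Rs=scoopR(-d_(),0)
for cam in ["top","scene","wrist"]:
    c=capture(cam); W=cloud(c); x=(W-grip)@Rs
    print(cam,proj(c,C).round())
    k=x[(x[...,0]>-.03)&(x[...,0]<.02)&(abs(x[...,1])<.03)&(x[...,2]>.015)&(x[...,2]<.035)]
    if len(k)>5: print("grip top",len(k),np.median(k,0).round(4),cv2.minAreaRect((k[:,:2]*1000).astype(np.float32)))
    k=x[(x[...,0]>.01)&(x[...,0]<.125)&(abs(x[...,1])<.048)&(abs(x[...,2]+.083)<.008)]
    A=np.c_[k[:,:2],np.ones(len(k))]; print("pan",len(k),np.linalg.lstsq(A,k[:,2],rcond=None)[0].round(4))
    k=x[(x[...,0]>.0)&(x[...,0]<.14)&(abs(x[...,1])<.07)&(x[...,2]>-.07)&(x[...,2]<-.045)&(c["image"].mean(-1)<80)]
    if len(k): print("cans",np.percentile(k,[2,98],axis=0).round(3).tolist())
    cv2.imwrite(f"pics/{cam}8.png",c["image"])
print(current_finger_gap(),np.round(current_force(),2),current_clock())
E
```

```text
top [205. 229.]
grip top 59 [ 0.0047 -0.002   0.0227] ((3.3467979431152344, -1.1856193542480469), (35.15158462524414, 15.549297332763672), 83.38013458251953)
pan 455 [ 0.0022 -0.0034 -0.0827]
cans [[0.011, -0.045, -0.068], [0.101, 0.047, -0.048]]
scene [359. 130.]
grip top 53 [0.0033 0.0023 0.0221] ((2.6865625381469727, -0.44376373291015625), (35.93544006347656, 16.126676559448242), 85.02632141113281)
pan 284 [ 0.0008  0.0093 -0.0835]
cans [[0.015, -0.041, -0.069], [0.101, 0.051, -0.05]]
wrist [263. 165.]
grip top 548 [ 0.0005 -0.0037  0.0249] ((0.5451374053955078, -2.331533432006836), (35.28879928588867, 13.142396926879883), 89.71668243408203)
pan 2409 [ 0.0046  0.0026 -0.083 ]
cans [[0.014, -0.044, -0.066], [0.096, 0.045, -0.051]]
0.04496564212455218 [ 0.69 -0.29 -0.01] 35.9667
```

View pics/wrist8.png

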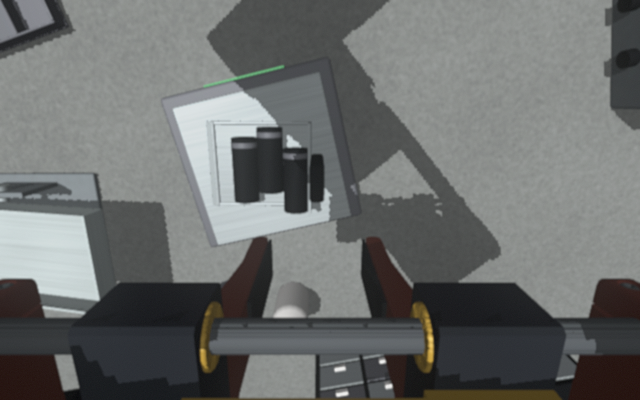

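View pics/scene8.png

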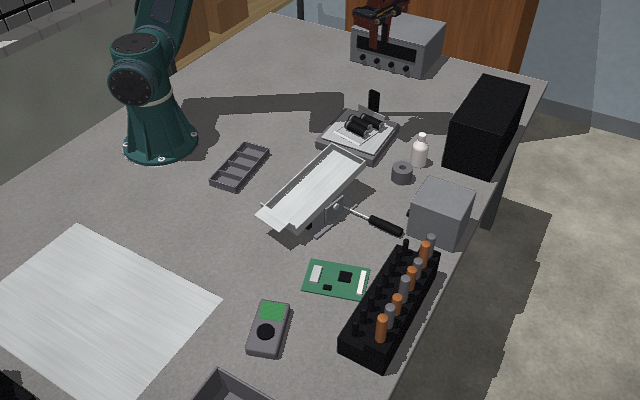

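The scoop stands level on the platter with all three cans in the pan, and the arm is clear. The bystanders appear unmoved. Handing in.

```bash
python3 -c "
from bench import *
close_job(); print(current_clock())"
```

```text
the job is handed in; nothing more can be done
the job is handed in; nothing more can be done
```

The job is done and handed in at about 36 s on the robot's clock, inside the 70 s limit. No verdict is reported, so the results below are my own checks.

**What I did:**
- I pressed the tab until the tray sat on its stop; depth images gave a tilt of 0.1985 rad.
- With the scoop held by its grip, I slid it along the tray floor under the three cans. No push force came near the 30 N stop limit.
- I lifted it with the mouth tilted slightly up, set it on the platter, let go and moved the arm straight up.

**Last checks:**
- **Scoop level:** the pan's slope came out within 0.01 rad in all three cameras.
- **Scoop position:** it was within about 5 mm of where I aimed, which was my estimate of the platter's centre.
- **Cans:** all three are in the pan. They span 11–101 mm ahead of the grip and lie within about ±51 mm sideways. The load felt at the wrist, about 2.4 N, matches three cans.
- **Arm and bystanders:** the gripper was empty and clear of the scoop, with almost no force on the tool. The bystanders look unmoved in the final scene picture; I compared them by eye and did not measure them again.

**Disagreements:** no check failed. The cameras differed by 2–6 mm on where the grip stands, well within the 40 mm allowed.

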